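# Show the pepper mill's grinder to the inspection camera

## Task

Lift the loose lid off the steel pan and lay it, handle up, on the black mat. Then take the longer of the two wooden pieces, the pepper mill, out of the pan, leave the short shaker in it, and hold the mill level in the air in front of the inspection camera, its square grinder foot facing the lens squarely, centred on the lens and 100 mm away from it. Finish while still holding it there, still, and do not bump the camera or disturb anything else on the bench.

Things in the scene. Friction and masses are not known exactly. Their poses are not given: they have to be found in the camera images.
- pan: Open stainless steel pan, fixed to the bench: outside 265 (its x) x 162 (its y) x 58 high, walls and floor 3 thick, so its inner floor is 3 above the bench. Origin: centre of its underside, on the bench; z up. At the start the lid closes it; the mill and the shaker lie on its floor, one in each half along its x, at any yaw.
- lid: Loose stainless steel lid lying on the pan's rim, 0.25 to 0.5 kg: plate 269 (its x) x 166 (its y) x 3, with a 6 deep locating rib below that drops into the pan with about 3.5 play. Handle: round bar 10 thick, 90 long along the lid's x, its centre line 34 above the plate's underside, over the middle of the lid, free space of 26 under the bar. Origin: centre of the plate's underside; z up. Lying on the mat the origin is 9 above the bench.
- mill: Wooden pepper mill lying on its side, 0.15 to 0.28 kg, 120 long along its x: square wooden body 40 x 40 from x = -60 (the grinder foot, with a steel ring and a dark grinder on its end face) to x = +25, then a thin steel neck and a round wooden knob, diameter 39, to x = +60. Origin: middle of its length, on its underside (20 below its long axis); z up as it lies; +x points from the foot to the knob. Grip it across its y on the square body.
- mill_foot (a point): Centre of the mill's square end face, the foot with the grinder: at x = -60, y = 0, z = +20 in the mill's frame; same axes as the mill.
- shaker: Short shaker lying on its side in the pan, 72 long along its x: square body of the same wood, 40 x 40 from x = -36 to +14, steel dome to +36. Origin: middle of its length, on its underside. It stays in the pan.
- mat: Black rubber mat lying flat, fixed to the bench, 260 (its x) x 300 (its y) x 3 thick. Origin: centre of its underside; z up.
- stand: Stand of the inspection camera, fixed to the bench: steel base 120 x 120 x 16, square post 22 x 22 up to 325. Origin: on the bench straight below the lens face; the post and the middle of the base stand at x = +105 in its frame. The camera looks along its -x.
- lens (a point): Centre of the camera's round lens face (barrel diameter 36), 105 in front of the post's axis and 200 to 270 above the bench. Axes: the camera looks level along this frame's -x; z is up. The camera body, 46 wide and high, lies behind the lens towards +x. It is clamped on the post and yields only to a hard push.
- cup: Bystander: small empty steel cup, diameter 72, 50 high, standing on the bench. Origin: centre of its underside.
- spoon: Bystander: wooden spoon, 240 long, lying on the bench beside the pan. Origin: on its underside.

How it is judged (in metres and radians):
On the way, in this order (a step that is already met when the one before it is completed fails the run):
1. the lid lies flat, handle up, on the black mat, let go (horizontal distance between lid and mat below 0.07 m and height (world z) of lid below 0.016 m and angle between lid's own z axis and vertical below 0.06 rad and contact force between lid and the fingers below 0.1 N and linear speed of lid below 0.02 m/s), for 0.2 s.
2. the mill is gripped and lifted clear of the pan (height (world z) of mill above 0.09 m and contact force between mill and the fingers above 1 N), for 0.2 s.
At the end, for the whole second after the job is handed in: Mill held still in the air, clear of camera and lid: foot 75-125 mm before the lens, within 18 mm of its axis sideways and in height, facing it within 0.2 rad. Lid flat, handle up, let go, within 70 mm of the mat's centre; shaker in the pan (x of mill_foot in the frame of lens between -0.125 and -0.075 m and y of mill_foot in the frame of lens between -0.018 and 0.018 m and z of mill_foot in the frame of lens between -0.018 and 0.018 m and angle between the x axis of mill and the x axis of lens, either way round below 0.2 rad and x of mill in the frame of lens below -0.12 m and height (world z) of mill above 0.14 m and contact force between mill and the fingers above 1 N and contact force between mill and stand below 0.1 N and contact force between mill and lid below 0.1 N and linear speed of mill below 0.02 m/s and angular speed of mill below 0.15 rad/s and horizontal distance between lid and mat below 0.07 m and height (world z) of lid below 0.016 m and angle between lid's own z axis and vertical below 0.06 rad and contact force between lid and the fingers below 0.1 N and horizontal distance between shaker and pan below 0.125 m and height (world z) of shaker below 0.03 m); the arm keeps its last pose, push and grip.
It fails at once if the camera or its stand is bumped (over 4 N) (contact force between stand and anything else above 4 N).
It fails at once if the cup is moved by more than 30 mm (distance of cup from where it was at the start of the episode above 0.03 m).
It fails at once if the spoon is moved by more than 30 mm (distance of spoon from where it was at the start of the episode above 0.03 m).
It fails at once if the shaker is lifted out of the pan (height (world z) of shaker above 0.08 m).
It also fails if it takes over 61 s, if anything falls off the work surface, if the arm or the gripper's body presses on something with over 40 N, if the wrist force passes 120 N, or if a joint passes its speed limit or range.

## Robot

A 6-joint arm with a two-finger parallel gripper is mounted at the origin on the work surface. World frame = base frame: x ahead of the robot, y to its left, z up, the work surface at z = 0. Lengths are in mm, angles in rad, forces in N, time in s.
With the tool pointing down it reaches from about 300 to 750 mm from the base axis. Payload 8.5 kg.
Tool frame: the origin (TCP) lies at the very end of the fingers, on their centre line; the grasp point (between the pads) lies 19 mm behind it; z points along the fingers, x is the direction in which the jaws open and shut, and the axes are right-handed (so a half turn about z gives the same grasp; the last joint's range is limited). The gripper opens to 85 mm and grips with 20 to 120 N. Pads are 22 mm wide; open, the fingers measure 114 mm over their backs; the gripper's body (76 mm by 85 mm) begins 54 mm behind the grasp point. The pads swing forward as they close: fully open they stand 13 mm farther back than shut.
Start: joints at [1.037, 0.381, 1.297, -0, 1.464, -0.215], TCP at [172.376, 522.271, 231.322] pointing down, gripper open.
Joint ranges: [-3.11, 3.11], [-0.89, 2.33], [0.22, 2.48], [-1.42, 4.56], [0.17, 2.85], [-2.88, 2.88]. Speed limits (rad/s): [2.39, 2.39, 3.14, 3.14, 3.14, 3.14].

## Interface

Orientations are given as a unit quaternion [x, y, z, w].
In Python, from workcell import r, planner, status, viewer, order gives the robot as it stands. Calls block until the motion is done:
- r.move_pose(position, orientation): joint-space move of the TCP to a pose.
- r.line_to(position, orientation=None, feed=150, contact_N=None): straight line of the TCP; orientation=None keeps the orientation; feed is the mean speed in mm/s. With contact_N (N) it stops when the force on the tool has changed by that much, and returns True; else False.
- r.goto_joints(angles): joint-space move.
- r.gripper_open() and r.close_gripper(newtons=None): open the fingers fully, or close them until they stop; newtons is the grip in N (None keeps the last).
- r.pause(seconds).
- planner.solve_ik(position, orientation): joint angles nearest the present ones, or None.
- status.get_state(): the state.
- viewer.grab_frame(name): name is "scene" or "top" or "wrist"; returns a dict with "color" (384x512x3 uint8, red, green, blue), "z_map" (384x512 float32, mm along the optical axis (not along the pixel's ray), 0 where there is no reading), "intrinsics" (3x3 intrinsics, pixels), "R" (3x3) and "t" (3): a world point X has camera coordinates R X + t; the wrist camera has in their place "mount" (4x4, takes a point from camera to tool coordinates, whose origin is the TCP and whose axes are the tool frame's). Camera axes: x right, y down, z forward; pixel columns grow to the right and rows downward; lengths in mm; the calibration is good to about 2 mm. The wrist camera is an equidistant fisheye: a pixel r from the principal point sees the ray r / f radians off the axis. A picture is of the moment at which its call begins: read the wrist's pose just before it.
A pose or a line that the arm cannot do raises r.MotionError and nothing moves.
- order.job_done(): hands the job in, once; it reports no verdict.
The state is a dict: "clock": time; "joint_positions": joint angles; "dq": joint speeds; "tau": joint torques, N m; "position": TCP position; "tool_rot": TCP orientation; "ft_force": force on the tool from outside, world axes, zero at the start; "wrist_torque": the same for the moment, N m; "finger_gap": opening from 0.0 (shut) to 1.0 (fully open).
Only numpy, scipy, OpenCV 4.12 (cv2) and the standard library are available. Lean on these libraries where they do the work, as an engineer would, in place of code of your own. Each camera call takes 0.05 s, during which the arm holds its last target. There are 200 camera calls.

## Working session

There is one attempt and no reset: what is moved stays moved. The work goes in short steps, each a Python script; the robot and the scene stay as the last script left them, time stands still between calls to the robot, and variables do not carry over. Pictures are saved under pics/ and viewed, about 8 in all and at most 12, crops included, and the job is handed in when it is done.

```bash
mkdir -p pics; ls; cat > h.py <<'E'
import numpy as np, cv2
from scipy.spatial.transform import Rotation as Rn
from workcell import r, planner, status, viewer, order
def grab(n):
    f=viewer.grab_frame(n); return f
def cloud(f):
    z=f["z_map"].astype(float); K=f["intrinsics"]; v,u=np.indices(z.shape)
    P=np.stack([(u-K[0,2])/K[0,0]*z,(v-K[1,2])/K[1,1]*z,z],-1)
    W=(P-f["t"])@np.array(f["R"]); W[z==0]=np.nan; return W
def save(n,img,s=1.5):
    cv2.imwrite("pics/"+n,cv2.resize(img[...,::-1],None,fx=s,fy=s,interpolation=cv2.INTER_CUBIC))
def down(yaw): # tool z down, tool x (jaw direction) at yaw
    c,s=np.cos(yaw),np.sin(yaw)
    return Rn.from_matrix(np.array([[c,s,0],[s,-c,0],[0,0,-1]])).as_quat()
E
python3 - <<'E'
from h import *
for n in ("top","scene"):
    f=grab(n); save(n+"0.png",f["color"]); np.savez(n+"0.npz",**f); print(n,f["R"],f["t"],f["intrinsics"])
s=status.get_state(); print(s)
E
```

```text
pics
top [[ 4.24203435e-04 -9.99983684e-01 -5.69673003e-03]
 [-9.84955218e-01  5.66633213e-04 -1.72808848e-01]
 [ 1.72809256e-01  5.68433007e-03 -9.84938906e-01]] [ 133.45365324  586.0344336  1090.15081287] [[346.68315122   0.         254.64543584]
 [  0.         346.68315122 192.15765699]
 [  0.           0.           1.        ]]
scene [[ 0.76572308  0.64279111 -0.02208509]
 [ 0.41408515 -0.51897072 -0.74779869]
 [-0.49213986  0.56346161 -0.66355812]] [-559.99701415  -52.52897692 1714.24303541] [[464.06951417   0.         252.32147379]
 [  0.         464.06951417 196.40958422]
 [  0.           0.           1.        ]]
{'clock': 0.1, 'joint_positions': array([ 1.03668640e+00,  3.81085177e-01,  1.29815185e+00,  8.81608966e-06,
        1.46359875e+00, -2.15298163e-01]), 'dq': array([-0.0016449 , -0.00255746, -0.00217593, -0.00035379, -0.00085672,
       -0.00074572]), 'tau': array([ 3.91451293e-03, -4.49224162e+01, -2.31658083e+01, -1.69734972e-04,
        3.62715422e-03,  1.51320296e-05]), 'position': array([172.25404182, 522.05479821, 230.80802055]), 'tool_rot': array([ 8.10382259e-01,  5.85901192e-01, -5.71623445e-04,  2.44137329e-04]), 'ft_force': array([ 0.4805092 ,  0.56473678, -0.90996853]), 'wrist_torque': array([-0.04197229, -0.02706252, -0.05995995]), 'finger_gap': 1.0030096370408565}
```

View pics/top0.png

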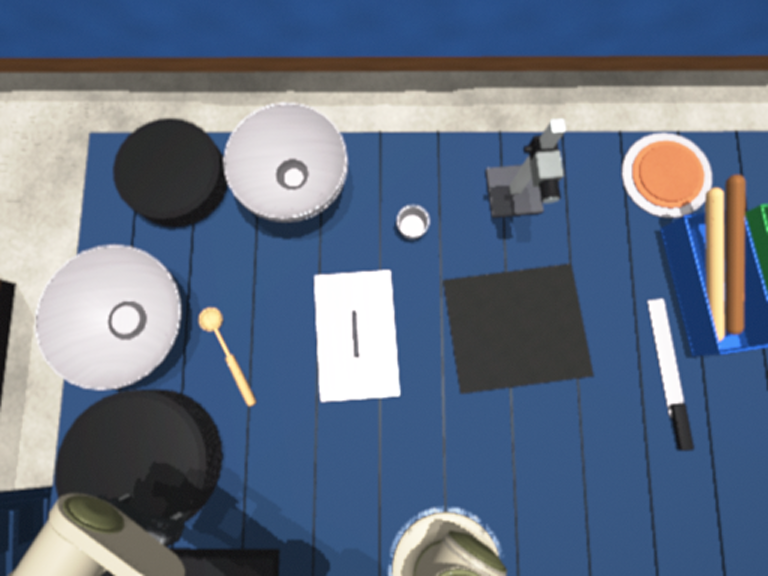

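View pics/scene0.png

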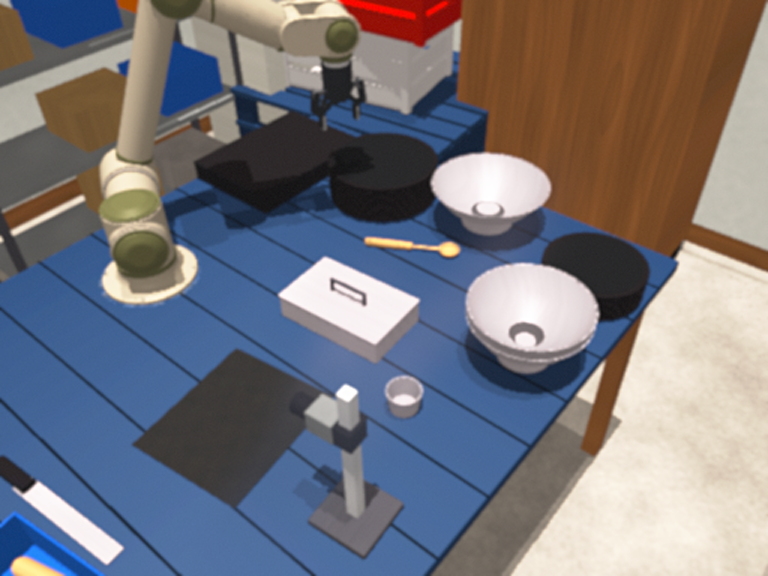

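Top view: the lid's white rectangle has corners (314,275), (390,270), (399,396), (320,402). The black mat spans (444,266) to (592,392). The stand base is at about (515,190) and the barrel at (550,185). Next I'll measure these using depth.

```bash
cat > m.py <<'E'
from h import *
f=dict(np.load("top0.npz")); W=cloud(f); C=f["color"].astype(int)
def rect(mask,name):
    P=W[mask][:,:2].astype(np.float32); print(name,len(P),cv2.minAreaRect(P),"z",np.median(W[mask][:,2]))
v,u=np.indices(C.shape[:2]); u=u*1.5; v=v*1.5
z=W[...,2]
box=lambda a,b,c,d:(u>a)&(u<b)&(v>c)&(v<d)
rect(box(300,412,255,415)&(abs(z-61)<8),"lid")
h=box(300,412,255,415)&(z>80); rect(h,"handle"); 
m=box(435,605,255,405)&(C.max(-1)<75)&(abs(C[...,2]-C[...,0])<20); m=cv2.morphologyEx(m.astype(np.uint8),cv2.MORPH_OPEN,np.ones((3,3)))>0
rect(m,"mat")
rect(box(475,575,110,230)&(abs(z-16)<6),"base")
for n,F in (("top",f),("scene",dict(np.load("scene0.npz")))):
    Wn=cloud(F)
    a=(Wn[...,0]>450)&(Wn[...,0]<950)&(Wn[...,1]<0)&(Wn[...,1]>-500)&(Wn[...,2]>100)
    P=Wn[a]; print(n,len(P))
    for lo in range(120,340,20):
        q=P[(P[:,2]>=lo)&(P[:,2]<lo+20)]
        if len(q)>3: print(lo,len(q),q.min(0).round(),q.max(0).round(),cv2.minAreaRect(q[:,:2].astype(np.float32)))
    dark=a&(F["color"].max(-1)<70); np.save(n+"P.npy",P)
c=box(390,435,200,245)&(z>35); rect(c,"cup")
s=box(195,260,300,410)&(C[...,0]>C[...,2]+30); rect(s,"spoon")
for n,b,z0 in (("top",(300,80,400,150),0),("scene",(185,245,270,375),0)):
    F=dict(np.load(n+"0.npz")); i=F["color"][b[1]:b[3],b[0]:b[2]]; cv2.imwrite(f"pics/c_{n}.png",cv2.resize(i[...,::-1],None,fx=5,fy=5,interpolation=cv2.INTER_CUBIC))
a=cv2.imread("pics/c_top.png");b=cv2.imread("pics/c_scene.png");H=max(a.shape[0],b.shape[0])
p=lambda i:cv2.copyMakeBorder(i,0,H-i.shape[0],0,0,cv2.BORDER_CONSTANT)
cv2.imwrite("pics/c.png",cv2.resize(np.hstack([p(a),p(b)]),None,fx=.84,fy=.84))
E
python3 m.py
```

```text
lid 4194 ((484.3212890625, 190.8302001953125), (269.1960754394531, 165.90216064453125), 4.085598945617676) z 60.42756161244108
handle 103 ((483.0338439941406, 190.6875), (97.33906555175781, 10.073168754577637), 3.65925931930542) z 95.11294811267129
mat 6564 ((506.42828369140625, -170.55421447753906), (255.7327423095703, 295.154052734375), 7.5125298500061035) z nan
base 871 ((826.9140625, -174.0406036376953), (121.5190658569336, 118.73578643798828), 5.347509860992432) z 15.173891024930331
top 1041
120 22 [ 815. -181.  121.] [ 836. -163.  139.] ((822.0980224609375, -167.49769592285156), (26.25106430053711, 12.594179153442383), 42.06679153442383)
140 23 [ 814. -177.  140.] [ 836. -164.  159.] ((823.5578002929688, -165.82530212402344), (23.331388473510742, 10.400655746459961), 33.62213134765625)
160 16 [ 815. -169.  162.] [ 837. -163.  179.] ((825.3961791992188, -164.40057373046875), (22.47796058654785, 4.058328151702881), 12.944685935974121)
200 12 [ 757. -168.  213.] [ 826. -154.  220.] ((791.0601196289062, -156.59555053710938), (69.65836334228516, 8.0894775390625), 11.558492660522461)
[... 2084 characters left out ...]
6897783279419)
280 83 [ 819. -189.  280.] [ 842. -166.  300.] ((834.5488891601562, -182.43701171875), (29.534868240356445, 16.317909240722656), 47.237709045410156)
300 89 [ 818. -189.  300.] [ 842. -164.  320.] ((834.6556396484375, -181.2079315185547), (30.73531150817871, 17.539398193359375), 50.80488204956055)
320 99 [ 818. -189.  320.] [ 842. -165.  328.] ((829.8810424804688, -176.48480224609375), (23.684179306030273, 24.27492904663086), 2.53716778755188)
cup 102 ((742.0384521484375, 64.7944564819336), (67.57665252685547, 70.81852722167969), 89.81452941894531) z 47.07744835876778
spoon 475 ((439.6748046875, 484.17431640625), (243.02792358398438, 48.91664505004883), 24.47798728942871) z nan
```

View pics/c.png

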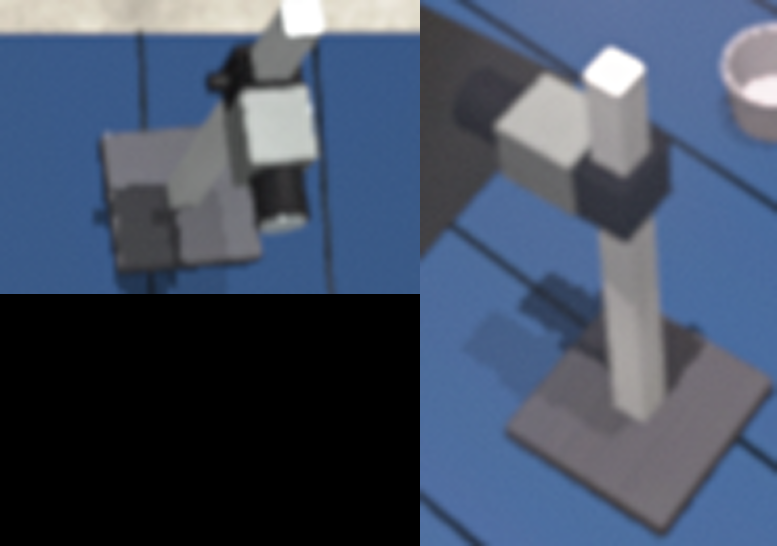

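Two more results. The camera looks towards the robot, and its yaw is about 5°. The post axis is at about (828,-176), which puts the lens at about (724,-186). Next: refine the lens height, then lift the lid.

```bash
python3 - <<'E'
from h import *
for n in("top","scene"):
    P=np.load(n+"P.npy")
    b=P[(P[:,0]<752)&(P[:,2]>190)]; B=P[(P[:,0]>770)&(P[:,0]<798)&(P[:,2]>190)]
    print(n,"barrel y",b[:,1].min(),b[:,1].max(),"ztop",np.percentile(b[:,2],98),"x",b[:,0].min()," body y",np.percentile(B[:,1],[2,98]),"ztop",np.percentile(B[:,2],[50,90,98]))
    # cylinder fit with R=18, axis yaw 5.4deg
    from scipy.optimize import least_squares
    a=np.radians(5.3); nrm=np.array([-np.sin(a),np.cos(a)])
    s=(b[:,:2]-[724,-186])@nrm
    q=b[(b[:,0]>728)]; s=(q[:,:2]-[724,-186])@nrm
    o=least_squares(lambda p:np.hypot(s-p[0],q[:,2]-p[1])-18,[0,235],loss="soft_l1"); print(o.x,o.cost,len(q))
qd=down(np.radians(94)); 
r.move_pose([484,190.8,180],qd); print(status.get_state()["joint_positions"])
r.line_to([484,190.8,74],feed=100,contact_N=10)
r.close_gripper(60); s=status.get_state(); print(s["finger_gap"],s["position"],s["clock"])
r.line_to([484,190.8,180],feed=100); s=status.get_state(); print(s["finger_gap"],s["ft_force"],s["wrist_torque"])
f=grab("scene"); save("lift.png",f["color"])
E
```

```text
top barrel y -201.17992140617483 -165.11087345717044 ztop 255.22485922002923 x 720.4126245302359  body y [-201.01198264 -154.99697461] ztop [257.83350099 259.93650413 261.13227655]
[  0.74523187 235.37704603] 62.93906699283743 110
scene barrel y -203.84489188691302 -169.92178522006841 ztop 254.8326595492218 x 723.1500434807695  body y [-205.04032845 -161.64810253] ztop [257.04284263 259.87826981 261.31602523]
[1.93103045e-01 2.35081143e+02] 68.8960504407984 145
[ 1.48986256e-01  3.73530288e-01  1.46641542e+00  1.49094705e-04
  1.30155834e+00 -1.49237711e+00]
0.09178430400935658 [484.06005469 190.76181297  74.17685556] 3.6833
0.0897468454795096 [ 0.22666198 -0.57441816 -3.98667566] [-0.02940315 -0.02571395 -0.03488912]
```

View pics/lift.png

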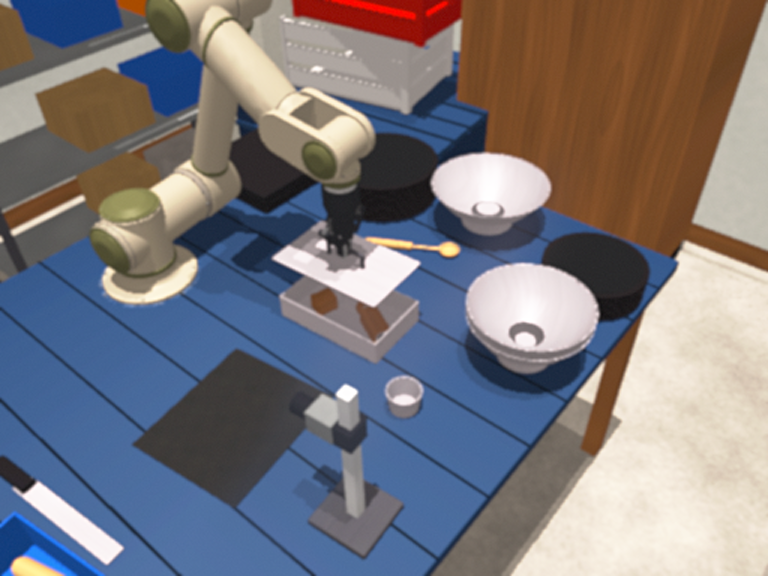

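Lid is lifted level at (345,260), with two wooden pieces visible in the pan below. I'll place it on the mat, then look into the pan.

```bash
python3 - <<'E'
from h import *
q=down(np.radians(97.5)); 
r.line_to([500,-170.5,160],q,feed=250)
r.line_to([500,-170.5,40],feed=120)
c=r.line_to([500,-170.5,23],feed=30,contact_N=2.5); s=status.get_state(); print(c,s["position"],s["ft_force"])
r.gripper_open(); r.pause(.2)
r.line_to([500,-170.5,160],feed=150)
s=status.get_state(); print(s["clock"],s["ft_force"])
f=grab("top"); save("placed.png",f["color"]); np.savez("top1.npz",**f)
i=f["color"]; c=i[170:280,200:400]; 
cv2.imwrite("pics/placed_c.png",cv2.resize(c[...,::-1],None,fx=4,fy=4,interpolation=cv2.INTER_CUBIC))
E
```

```text
True [ 499.89425682 -170.47191818   25.16908493] [-0.36930555  0.08219106  5.05787273]
10.175 [-0.84428525 -0.134982   -0.24739922]
```

View pics/placed_c.png

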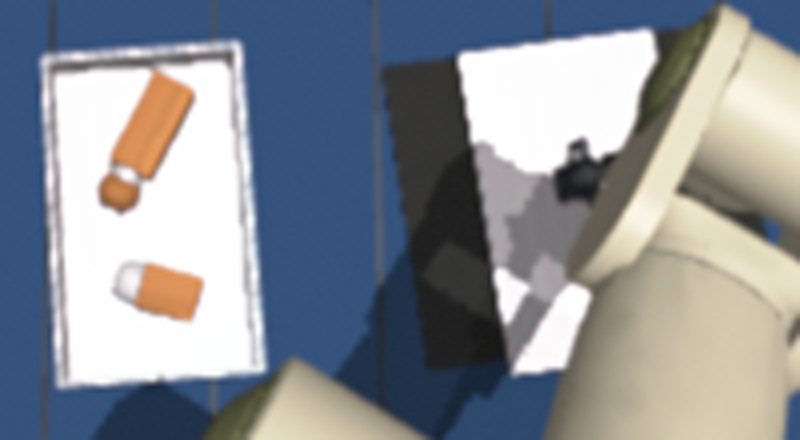

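The lid lies flat on the mat. The mill is in the far half of the pan, with its foot at crop (175,81) near the far wall and its knob at (118,195). The shaker is at (160,290). Now I'll measure the mill.

```bash
python3 - <<'E'
from h import *
f=dict(np.load("top1.npz")); W=cloud(f); K=f["intrinsics"]; R=f["R"]; t=f["t"]; C=f["color"].astype(int)
def px(u,v,z): # crop px -> world at plane z
    d=R.T@np.array([((u+.5)/4-.5+200-K[0,2])/K[0,0],((v+.5)/4-.5+170-K[1,2])/K[1,1],1]); o=-R.T@t
    return (o+d*(z-o[2])/d[2]).round(1)
for p in [(157,70),(193,92),(150,180),(112,160)]: print("body corner",px(*p,43))
print("neck",px(132,170,30),"knob end",px(113,210,25))
for p in [(43,58),(241,42),(266,370),(60,385)]: print("pan",px(*p,58))
v,u=np.indices(C.shape[:2]); 
b=(u>220)&(u<252)&(v>185)&(v<225)&(C[...,0]>C[...,2]+40)&(abs(W[...,2]-43)<5)
P=W[b].astype(np.float32); print(len(P),cv2.minAreaRect(P[:,:2]),np.median(P[:,2]))
b=(u>225)&(u<255)&(v>234)&(v<252)&(C[...,0]>C[...,2]+40)&(abs(W[...,2]-43)<5)
P=W[b].astype(np.float32); print("shaker",len(P),cv2.minAreaRect(P[:,:2]),np.median(P[:,2]))
E
```

```text
body corner [604.5 185.9  43. ]
body corner [586.  155.9  43. ]
body corner [512.7 190.9  43. ]
body corner [529.2 222.3  43. ]
neck [522.5 206.7  30. ] knob end [489.7 222.4  25. ]
pan [611.8 279.   58. ]
pan [625.1 116.2  58. ]
pan [360.3  97.   58. ]
pan [348.6 259.7  58. ]Traceback (most recent call last):
  File "<stdin>", line 11, in <module>
cv2.error: OpenCV(4.12.0) /io/opencv/modules/imgproc/src/convhull.cpp:143: error: (-215:Assertion failed) total >= 0 && (depth == CV_32F || depth == CV_32S) in function 'convexHull'
```

```bash
python3 - <<'E'
from h import *
a=np.radians(154.3); d=np.array([np.cos(a),np.sin(a)]); g=np.array([595.2,170.9])+50*d; print(g)
q=down(a-np.pi/2)
r.line_to([g[0],g[1],160],q,feed=250)
s=status.get_state(); print(s["joint_positions"],s["clock"])
W=cloud(dict(np.load("top1.npz"))); print(W[198:214:5,236:242,2])
c=r.line_to([g[0],g[1],20],feed=120,contact_N=8); print(c)
c=c or r.line_to([g[0],g[1],8],feed=40,contact_N=8); s=status.get_state(); print(c,s["position"],s["ft_force"])
if not c:
    r.close_gripper(80); s=status.get_state(); print(s["finger_gap"],s["ft_force"])
    r.line_to([g[0],g[1],150],feed=100); r.pause(.3); s=status.get_state(); print(s["finger_gap"],s["ft_force"],s["wrist_torque"],s["clock"])
f=grab("scene"); save("mill.png",f["color"][100:300,100:360],3)
E
```

```text
[550.14614893 192.58295423]
[ 1.32735929e-01  4.95685982e-01  1.32052358e+00 -1.30139968e-04
  1.32572134e+00 -9.89021469e-01] 11.8417
[[43.02731914 45.49015252 40.46438053 39.08815153 38.37759817 42.09482604]
 [43.10242853 42.83732443 42.49764267 43.03454892 42.64905365 43.26418059]
 [45.46693648 43.61603636 47.04145488 40.34249139 43.16807557 23.05948436]
 [44.21886256 42.22503982 32.40153514  3.34983089  3.50793883  1.58486197]]
False
False [550.03884764 192.58090751   7.75429143] [-0.08195994 -0.32136756 -0.05855276]
0.4525173442333442 [-0.65169711  1.26199868  4.75208123]
0.45761904251315555 [ 0.26378152  0.14531058 -0.87839792] [ 0.00073443 -0.07310694  0.03207404] 15.9667
```

View pics/mill.png

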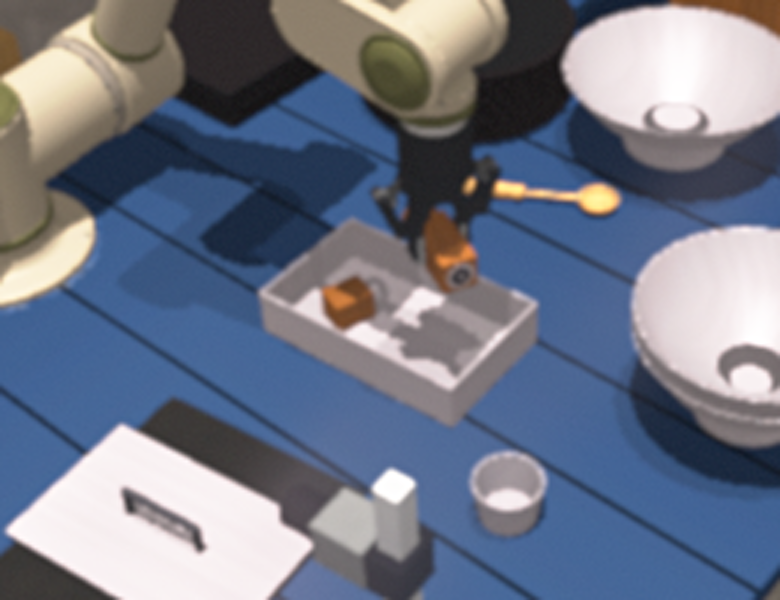

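The mill is gripped with its foot facing the lower right at (460,275), and the shaker is still in the pan. I'll check its tilt with depth before moving.

```bash
cat > fit.py <<'E'
from h import *
def mill(f,ctr,rad=90):
    W=cloud(f); C=f["color"].astype(int)
    m=(C[...,0]>C[...,2]+35)&(np.linalg.norm(W-ctr,axis=-1)<rad)
    P=W[m]; return m,P
E
python3 - <<'E'
from fit import *
p=status.get_state()["position"]
for n in("scene","top","wrist"):
    f=grab(n); np.savez("mill_%s.npz"%n,**f)
    if n!="wrist":
        m,P=mill(f,p+[0,0,15]); print(n,len(P),P.mean(0),P.min(0),P.max(0))
        a=np.radians(154.3); d=np.array([np.cos(a),np.sin(a)]); s=(P[:,:2]-p[:2])@d
        for lo in range(-60,80,10):
            q=P[(s>=lo)&(s<lo+10)]
            if len(q)>3: print(lo,len(q),np.percentile(q[:,2],[5,50,95]).round(1),end=";")
        print()
f=dict(np.load("mill_wrist.npz")); save("mw.png",f["color"],1.5); print(f["intrinsics"],f["mount"])
E
```

```text
scene 286 [571.27436971 180.39537855 182.84714328] [520.71933521 149.05745181 146.1945733 ] [606.07383712 243.0977278  249.50045856]
-60 46 [150.3 178.3 185.5];-50 42 [158.4 183.  186.1];-40 36 [159.9 183.  186.5];-30 38 [153.8 183.2 186.3];-20 48 [159.7 183.8 245. ];-10 29 [181.8 184.4 234.8];0 25 [179.6 184.5 222.6];10 13 [181.7 184.8 197.8];20 8 [180.7 182.5 184.6];
top 46 [520.0966583  198.80172932 180.18056305] [505.96107601 154.96381786 161.00190009] [584.1083166  230.52252584 187.84092406]
20 17 [177.4 182.5 186.1];30 5 [162.4 182.8 185.3];40 13 [178.5 180.2 182.2];50 5 [173.7 175.4 183.1];
[[297.31863964   0.         255.3519442 ]
 [  0.         297.31863964 189.72698685]
 [  0.           0.           1.        ]] [[ 9.99999932e-01  1.43687205e-04  3.39338238e-04  4.24174671e-01]
 [-2.40320258e-04  9.52372805e-01  3.04936029e-01 -7.76273267e+01]
 [-2.79361104e-04 -3.04936090e-01  9.52372775e-01 -1.42899883e+02]
 [ 0.00000000e+00  0.00000000e+00  0.00000000e+00  1.00000000e+00]]
```

View pics/mw.png

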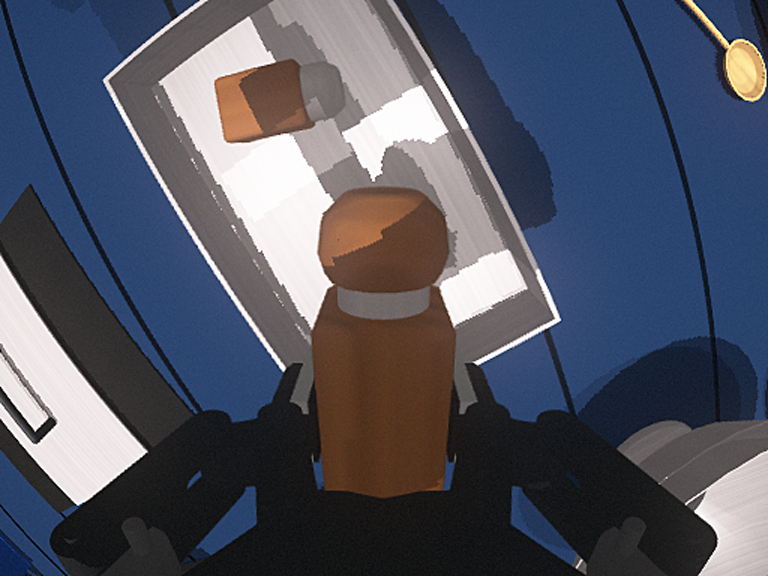

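The wrist view shows the mill straight and centred between the fingers, with the knob at (384,240). Its top face is level at z≈184, as expected. Now I'll move it to the camera.

```bash
python3 - <<'E'
from fit import *
y=np.radians(5.3); e=np.array([np.cos(y),np.sin(y)]); L=np.array([722.5,-186.])
foot=L-100*e; g=foot-50*e; q=down(y+np.pi/2); z=220.5
r.line_to([480,100,z],q,feed=150)
r.line_to([*(g-90*e),z],q,feed=200)
r.line_to([*g,z],q,feed=80); r.pause(.5)
s=status.get_state(); p=s["position"]; print(p,s["finger_gap"],s["clock"],s["ft_force"])
for n in("scene","top"):
    f=grab(n); np.savez("end_%s.npz"%n,**f); m,P=mill(f,p+[0,0,15],85)
    a=(P[:,:2]-L)@e; b=(P[:,:2]-L)@[-e[1],e[0]]; print(n,len(P))
    for k,v in(("axial",a),("side",b),("z",P[:,2])): print(k,np.percentile(v,[0,2,10,50,90,98,100]).round(1))
    for lo in range(-160,-90,10):
        k=(a>=lo)&(a<lo+10)
        if k.sum()>3: print(lo,np.percentile(b[k],[5,95]).round(),np.percentile(P[k,2],[5,50,95]).round(1),end="; ")
    print()
    save(f"end_{n}.png",f["color"][(60,50)[n=="scene"]:,:],1.5)
i=[cv2.imread(f"pics/end_{n}.png") for n in("scene","top")]
cv2.imwrite("pics/end.png",np.hstack([i[0][200:480,100:500],i[1][0:280,300:700]]))
E
```

```text
[ 573.10841858 -199.87113073  220.47538054] 0.4561558031246614 20.6917 [-0.3795648  -0.5283066  -0.89359324]
scene 439
axial [-172.6 -160.7 -149.  -121.1  -98.6  -96.6  -95. ]
side [-23.9 -21.7 -20.9  -7.1  13.6  17.2  19.3]
z [216.2 221.2 229.9 253.5 256.3 258.8 299.2]
-160 [-8. 16.] [252.4 254.3 256.2]; -150 [-15.  16.] [252.7 254.4 256.5]; -140 [-22.  12.] [223.2 253.8 288.8]; -130 [-21.  14.] [224.9 253.8 257.1]; -120 [-21.  16.] [223.7 253.5 256.7]; -110 [-21.  15.] [225.1 253.2 256.4]; -100 [-21.  16.] [222.2 248.8 256.4]; 
top 81
axial [-129.  -126.6 -123.  -110.6 -102.1  -99.   -98.7]
side [-0.7  0.2  5.1 16.7 20.3 21.  21.1]
z [226.  231.4 238.4 252.9 255.5 257.1 258.3]
-130 [15. 21.] [238.2 251.5 255.9]; -120 [ 7. 20.] [235.8 252.6 257.1]; -110 [ 1. 21.] [231.6 253.5 255.7]; -100 [ 1. 12.] [251.4 252.9 253.9];
```

View pics/end.png

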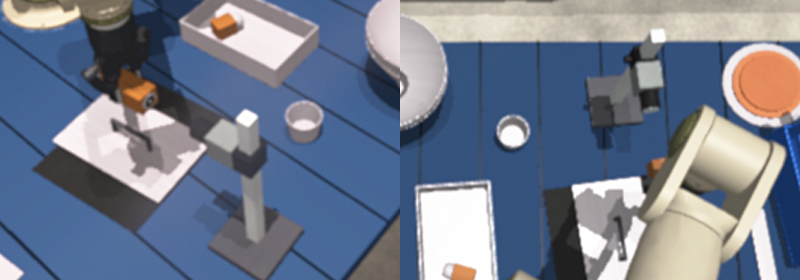

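The pictures show the mill's foot facing the lens, the lid handle-up on the mat, and the shaker in the pan. The foot measures about 98 mm from the lens, within about 2 mm sideways and in height. Handing in.

```bash
python3 -c "
from h import *
print(status.get_state()['dq'].round(4)); print(order.job_done())"
```

```text
[-0.0005 -0.0013  0.0002  0.001  -0.0022 -0.0008]
the job is handed in; nothing more can be done
None
```

I moved the lid onto the black mat, handle up and let go. I then took the mill out of the pan and handed the job in at about 21 s, still holding it level in front of the inspection camera.

- **Mill:** The last depth check put the foot about 98 mm from the lens. It was within about 2 mm of the lens axis sideways and in height, level and square to the lens. The arm was still.
- **Lid:** It was set down about 6 mm from the mat's centre by arm position. It looked flat in the final pictures.
- **Everything else:** The shaker is still in the pan. The cup and stand looked undisturbed in the final pictures. The spoon wasn't re-checked at the end; it looked in place in the picture taken after the mill was lifted.

No check failed. The two fixed cameras disagreed by 2–5 mm on the stand's position, which is well inside the tolerance. After lifting the mill, the wrist force read only about 0.9 N, less than the mill's weight. The pictures and the finger opening showed the grip was firm.

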